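Seat the temperature probe in the vessel port

ROBOT

A 7-joint arm with a two-finger parallel gripper is mounted at the origin on the work surface. World frame = base frame: x ahead of the robot, y to its left, z up, the work surface at z = 0. Lengths are in mm, angles in rad, forces in N, time in s.
With the tool pointing down it reaches from about 400 to 900 mm from the base axis. Payload 5.5 kg.
Tool frame: the origin (TCP) lies at the very end of the fingers, on their centre line; the grasp point (between the pads) lies 19 mm behind it; z points along the fingers, y is the direction in which the jaws open and shut (so a half turn about z gives the same grasp; the last joint's range is limited). The gripper opens to 92 mm and grips with 3 to 60 N. Pads are 19 mm wide; open, the fingers measure 130 mm over their backs; the gripper's body (75 mm by 190 mm) begins 47 mm behind the grasp point.
Start: joints at [-0.861, 0.501, -0.427, 1.55, 0.221, 1.138, -0.21], TCP at [280.817, 586.209, 226.729] pointing down, gripper open.
Joint ranges: [-2.88, 2.88], [-0.31, 2.03], [-1.54, 1.56], [0.2, 2.42], [-1.41, 4.55], [0.19, 2.02], [-2.57, 2.57]. Speed limits (rad/s): [2.57, 2.57, 3.14, 3.14, 3.14, 3.14, 3.14].

INTERFACE

Orientations are given as a unit quaternion [x, y, z, w].
In Python, from cell import r, optics gives the robot as it stands.
- The arm moves only by the tool drive_tool, never from a script. Its argument "moves" is a list of rows, each a list of 7 numbers: the turn, a rotation vector about the tool's x, y, z in rad, then the shift along the tool's x, y, z in mm, then the opening, from 0 (shut) to 1 (fully open). A call has 1 to 12 rows; each row shifts and turns the pose as measured when the row begins, along the tool's axes as they then stand; what a row does not reach is not made up. A row lasts 1/8 s, in which the tool goes at most 62.5 mm and 10.7 degrees, less where a joint would pass 70% of its speed; a pose out of reach is approached as far as the arm can. A call with a gripper value outside its range is refused whole. The fingers move at their own pace and stop on an object; "newtons" is the grip in N (left out, the last holds). Time passes only in rows, so rows that do not move let the fingers close. It gives the time, the measured TCP pose, the force and the opening at its end, in the units of the state.
- r.observe(): the state, without advancing time (a new reading comes with each control period).
- optics.capture(name): name is "side" or "top"; returns (picture, depth): 384x512x3 uint8, red, green, blue; 384x512 float32, mm along the optical axis (not along the pixel's ray), 0 where there is no reading.
- optics.camera_model(name): a dict with "intrinsics" (3x3 intrinsics, pixels), "R" (3x3) and "t" (3): a world point X has camera coordinates R X + t. Camera axes: x right, y down, z forward; pixel columns grow to the right and rows downward; lengths in mm; the calibration is good to about 2 mm. A picture is of the moment at which its call begins. camera_model takes no time and is no camera call.
- r.job_done(): hands the job in, once; it reports no verdict.
The state is a dict: "time_s": time; "joint_positions": joint angles; "dq": joint speeds; "joint_efforts": joint torques, N m; "tool_pos": TCP position; "tool_rot": TCP orientation; "wrist_force": force on the tool from outside, world axes, zero at the start; "ft_torque": the same for the moment, N m; "finger_gap": finger opening in mm.
Only numpy, scipy, OpenCV 4.12 (cv2) and the standard library are available. Lean on these libraries where they do the work, as an engineer would, in place of code of your own. Each camera call takes 0.05 s, during which the arm holds its last target. There are 200 camera calls.

TASK

Take the cordless temperature probe (the one with the thick grey head and wide white collar) out of the white stand and put its steel stem down the wide round hole in the lid of the one steel vessel that has such a hole. Lower it until its collar comes to rest on the lid before letting go, and leave it there upright; leave the other instrument in its place in the stand.

Things in the scene. Friction and masses are not known exactly. Their poses are not given: they have to be found in the camera images.
- probe_head (a point): Centre of the probe's head: upright grey cylinder, 30 mm across, 60 mm tall, thin white disc on top. Below it a white collar, 52 mm across, 6 mm thick, underside 36 mm below this point; then a steel stem 10 mm thick, 65 mm long, tip 101 mm below this point. Loose, 0.12 kg, standing in the stand. z is up; y runs along the stand's row of holes, x across it (fingers closing along x have room).
- stand: Fixed white block, 85 x 185 mm, 80 mm tall, with two 25 mm holes 90 mm apart: the probe hangs by its collar in either one, the other instrument in the other. Origin at the centre of its underside; y along the row, x across it.
- electrode_top (a point): Top of the other instrument, a slim glass electrode in the stand: black cap 16 mm across and 30 mm tall on a black collar 34 mm across that rests on the stand. Loose, 0.06 kg.
- port (a point): Centre of the wide hole in the vessel's lid, level with its flat top; z up. The hole is 30 mm across and open below for 80 mm. The vessel is a fixed round steel pot, 110 mm across, 90 mm tall, with two short brass nozzles at its side. Two like it stand near, lacking such a hole: one lid has a bare metal knob (20 mm tall), the other only three 8 mm vents.
There are look-alikes about, which are no part of the job. What is shaped like the part that bears probe_head but green or yellow is not meant.

How it is judged:
By the outcome, as a careful person would: the job done as asked, in the order asked, and still so for the second after the job is handed in, with the robot touching nothing.
It also fails if it takes over 45 s, if anything falls off the work surface, if the arm or the gripper's body presses on something with over 40 N, if the wrist force passes 120 N, or if a joint passes its speed limit or range.

## Working session

There is one attempt and no reset: what is moved stays moved. The work goes in short steps, Python scripts to look and compute and a tool call to move; the robot and the scene stay as the last step left them, time stands still between calls to the robot, and variables do not carry over. Pictures are saved under pics/ and viewed, about 8 in all and at most 12, crops included, and the job is handed in when it is done.

Besides the shell and the picture viewer there is one more tool, called as name(argument=value, ...) on one line, values as JSON. drive_tool: Moves the arm, as the interface text tells. Its arguments: {"type":"object","properties":{"moves":{"type":"array"},"newtons":{"type":"number"}},"required":["moves"]}

```bash
mkdir -p pics
cat > h.py <<'E'
import numpy as np, cv2
from cell import r, optics
def cap(n,f):
    p,d=optics.capture(n); cv2.imwrite(f'pics/{f}.png',p[:,:,::-1]); np.savez(f'{f}.npz',p=p,d=d,**optics.camera_model(n)); return p,d
def load(f): return np.load(f'{f}.npz')
def world(z,u,v,d=None):
    if d is None: d=z['d'][int(v),int(u)]
    return z['R'].T@(np.linalg.inv(z['intrinsics'])@[u,v,1]*d-z['t'])
def cloud(z):
    v,u=np.mgrid[:384,:512]; P=np.stack([u,v,np.ones_like(u)],-1)@np.linalg.inv(z['intrinsics']).T*z['d'][...,None]
    return (P-z['t'])@z['R']
E
python3 - <<'E'
from h import *
for n in('side','top'):
    cap(n,n+'1'); m=optics.camera_model(n); print(n,m['intrinsics'].round(1).tolist(),(-m['R'].T@m['t']).round(),m['R'][2].round(2))
a=cv2.imread('pics/side1.png');b=cv2.imread('pics/top1.png')
s=r.observe();print(s['tool_pos'],s['tool_rot'],s['time_s'],s['wrist_force'])
E
```

```text
side [[371.6, 0.0, 254.4], [0.0, 371.6, 191.2], [0.0, 0.0, 1.0]] [ 155. -479.  578.] [ 0.5   0.62 -0.61]
top [[369.8, 0.0, 260.4], [0.0, 369.8, 196.0], [0.0, 0.0, 1.0]] [474.  -2. 989.] [ 0.07  0.02 -1.  ]
[280.62924192 585.58481985 225.78609124] [ 2.21538171e-01  9.75151305e-01 -8.52120793e-04 -2.13279342e-04] 0.1 [ 0.22195674 -0.07708142 -0.44080671]
```

View pics/side1.png

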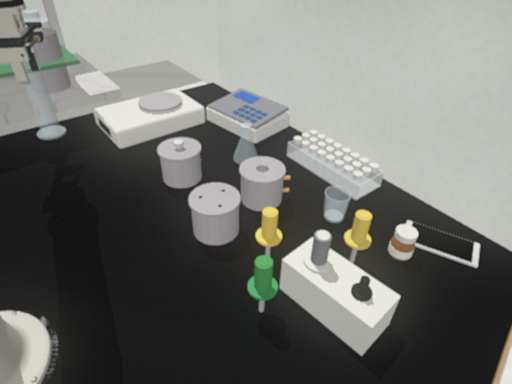

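View pics/top1.png

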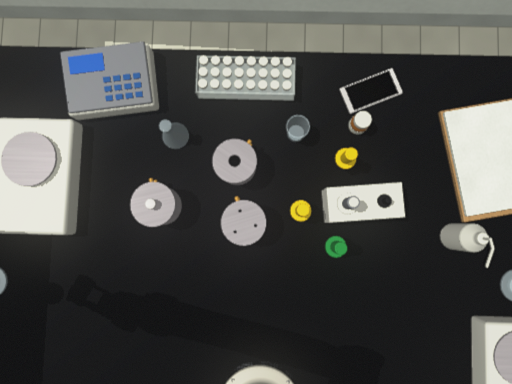

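Side view: the grey-headed probe is at (320,247) in the white stand, with the black electrode at (362,290). The holed vessel is at (262,168). In the top view the probe is at (352,202), the stand centre about (363,202), and the port at (235,160). Green and yellow decoys stand near the stand, at (336,247), (301,211) and (346,158).

```bash
cat > m.py <<'E'
from h import *
S,T=load('side1'),load('top1'); A,B=cloud(S),cloud(T)
def pr(n,x): print(n,np.round(x,1).tolist())
# crude heights
for n,u,v in(('probe top',352,202),('stand',332,212),('standR',398,190),('lid',222,160),('lid2',246,165),('hole',235,160),('elec',385,201),('green',338,247),('y1',302,211),('y2',349,155)): pr('T '+n,B[v,u])
for n,u,v in(('probe head',320,245),('top',322,234),('collar',308,262),('stand',340,280),('lid',250,168),('lid2',275,167),('elec',364,281)): pr('S '+n,A[v,u])
# stand top outline from top depth
def near(P,c,rad,z0,z1): return (np.hypot(P[...,0]-c[0],P[...,1]-c[1])<rad)&(P[...,2]>z0)&(P[...,2]<z1)
for nm,P in(('T',B),('S',A)):
    c=B[202,352]; m=near(P,c,200,74,84)&((load('top1')if nm=='T' else S)['p'].min(-1)>110)
    pts=P[m][:,:2].astype(np.float32); 
    if len(pts): print(nm,'stand rect',cv2.minAreaRect(pts),len(pts),np.median(P[m][:,2]))
    lid=near(P,B[160,222],110,84,97); q=P[lid]; (cx,cy),rr=cv2.minEnclosingCircle(q[:,:2].astype(np.float32)); print(nm,'lid',cx,cy,rr,np.median(q[:,2]),len(q))
    h=near(P,c,45,125,190);q=P[h];print(nm,'head',q.min(0).round(1),q.max(0).round(1),q.mean(0).round(1),len(q))
E
python3 m.py
python3 - <<'E'
from h import *
a=cv2.imread('pics/top1.png')[130:260,200:420];b=cv2.imread('pics/side1.png')[140:350,180:410]
b=cv2.resize(b,None,fx=2,fy=2);a=cv2.resize(a,(460,272));
cv2.imwrite('pics/c1.png',np.vstack([cv2.resize(a,None,fx=1,fy=1),b[:320]]))
E
```

```text
T probe top [528.0, -198.3, 146.9]
T stand [506.5, -165.3, 79.9]
T standR [564.9, -326.7, 78.8]
T lid [626.7, 107.9, 90.7]
T lid2 [615.9, 48.6, 89.9]
T hole [641.3, 83.0, 9.6]
T elec [534.7, -284.2, 112.2]
T green [424.7, -170.7, 131.8]
T y1 [505.1, -86.7, 131.8]
T y2 [638.8, -193.8, 132.2]
S probe head [515.7, -209.3, 135.3]
S top [527.7, -200.3, 146.7]
S collar [510.0, -194.8, 84.6]
S stand [529.5, -253.0, 78.8]
S lid [603.3, 95.1, 88.5]
S lid2 [653.2, 63.0, 89.1]
S elec [530.6, -293.8, 115.8]
T stand rect ((534.6129760742188, -246.11508178710938), (84.74691772460938, 186.1211700439453), 5.626704216003418) 2065 80.41470838831071
T lid 601.3411254882812 75.85015869140625 80.16531372070312 90.49408147430427 1446
T head [ 515.3 -214.8  125.3] [ 544.4 -186.6  150.8] [ 529.4 -198.9  144.9] 156
S stand rect ((524.6586303710938, -169.95802307128906), (87.88308715820312, 340.4645690917969), 5.608652591705322) 3538 79.09617900846902
S lid 602.0692749023438 73.6075668334961 77.59082794189453 88.88003068260925 959
S head [ 512.2 -217.5  125.2] [ 541.9 -188.7  148.1] [ 522.7 -205.9  140.5] 319
```

View pics/c1.png

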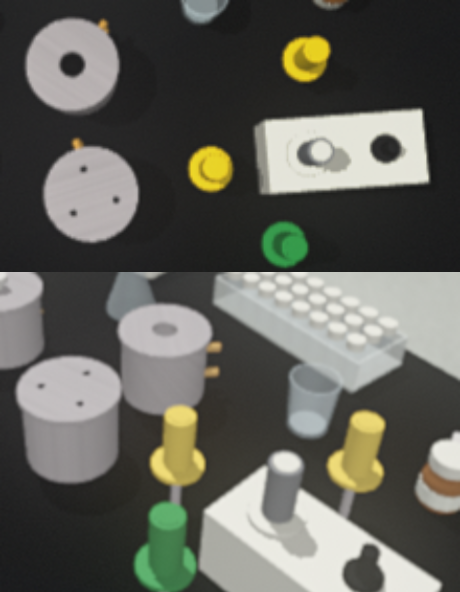

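Crop: the hole is centred on the vessel lid at top (234,160.6) / side (262.5,168.5). The probe hangs upright at the left end of the stand, and decoys are about 105 mm away. I'll refine the head and port positions and, in the same turn, start by turning the tool so the jaws lie along the stand's x (5.6°).

Run:
```python
from h import *
def plane(z,u,v,h):
    C=-z['R'].T@z['t']; d=z['R'].T@np.linalg.inv(z['intrinsics'])@[u,v,1]; return C+d*(h-C[2])/d[2]
def tri(p,q):
    M=[];b=[]
    for z,(u,v) in((S,p),(T,q)):
        P=z['intrinsics']@np.c_[z['R'],z['t']]
        for a,i in((u,0),(v,1)): M.append(a*P[2,:3]-P[i,:3]); b.append(P[i,3]-a*P[2,3])
    return np.linalg.lstsq(np.array(M),np.array(b),rcond=None)[0]
S,T=load('side1'),load('top1')
def blob(z,mask,box):
    u0,v0,u1,v1=box; m=np.zeros((384,512),bool); m[v0:v1,u0:u1]=mask[v0:v1,u0:u1]; v,u=np.where(m); return u.mean(),v.mean(),len(u)
hs={}
for n,z,hb in(('S',S,(250,155,276,180)),('T',T,(225,151,244,170))):
    g=z['p'].mean(-1); P=cloud(z)
    hole=blob(z,(g<(118 if n=='S' else 90)),hb); 
    b=(300,225,340,255) if n=='S' else (338,190,366,212)
    top=blob(z,(P[...,2]>143)&(P[...,2]<155),b); hs[n]=(hole,top)
    print(n,hole,plane(z,*hole[:2],90).round(1),top,plane(z,*top[:2],146).round(1))
for i,k in enumerate(('port','headtop')): print(k,tri(hs['S'][i][:2],hs['T'][i][:2]).round(1))
g=S['p'].mean(-1).astype(int); print(g[160:178:2,250:276:2])
# lid circle fits
B=cloud(T);A=cloud(S)
for P in(B,A):
    m=(np.hypot(P[...,0]-640,P[...,1]-80)<62)&(abs(P[...,2]-90)<5); q=P[m][:,:2].astype(np.float32); print('lid',cv2.minEnclosingCircle(q),P[m][:,2].mean())
```

```text
S (np.float64(268.5), np.float64(155.53333333333333), 30) [672.4 110.3  90. ] (np.float64(322.6815642458101), np.float64(236.07262569832403), 179) [ 525.6 -204.   146. ]
T (np.float64(234.0097087378641), np.float64(160.44660194174756), 103) [626.4  78.4  90. ] (np.float64(352.9924812030075), np.float64(201.2330827067669), 133) [ 529.9 -200.8  146. ]
port [626.5  70.1 126.8]
headtop [ 529.8 -201.5  141.6]
[[193 190 191 190 189 190 193 192 192 192 193 192 192]
 [192 191 191 190 190 189 193 193 191 191 192 191 191]
 [191 191 191 191 189 182 185 191 191 192 193 192 191]
 [191 191 192 178 147 143 144 150 163 187 193 192 192]
 [190 191 192 149 136 143 143 143 132 157 193 192 191]
 [191 192 193 180 151 143 143 144 146 176 194 192 191]
 [190 192 193 192 189 182 175 180 190 193 193 193 191]
 [190 192 193 193 191 192 192 194 194 192 193 193 191]
 [191 191 193 193 191 192 192 193 195 191 193 194 191]]
lid ((628.2250366210938, 77.94300079345703), 54.78086471557617) 90.5196281007947
lid ((623.7965698242188, 76.57132720947266), 55.73741912841797) 88.88958776082923
```

drive_tool(moves=[[0,0,0.171,0,0,0,1],[0,0,0.171,0,0,0,1],[0,0,0.171,0,0,0,1],[0,0,0.171,0,0,0,1],[0,0,0.171,0,0,0,1],[0,0,0.171,0,0,0,1]])

```text
time_s: 0.85
tool_pos: [279.7, 583.0, 221.6]
tool_rot: [0.684, 0.73, -0.005, 0.001]
wrist_force: [-0.6, -0.6, -1.2]
finger_gap: 91.6
```

drive_tool(moves=[[0,0,0,-58,15,-3,1],[0,0,0,-58,15,-3,1],[0,0,0,-58,15,-3,1],[0,0,0,-58,15,-2,1],[0,0,0,-58,15,-2,1],[0,0,0,-58,15,-2,1],[0,0,0,-58,15,-2,1],[0,0,0,-58,15,-2,1],[0,0,0,-58,15,-2,1],[0,0,0,-58,15,-2,1],[0,0,0,-58,15,-2,1],[0,0,0,-58,15,-2,1]])

```text
time_s: 2.35
tool_pos: [507.4, -115.9, 250.1]
tool_rot: [0.68, 0.733, -0.006, 0.0]
wrist_force: [1.2, -0.4, -0.0]
finger_gap: 91.8
```

drive_tool(moves=[[0,0,-0.012,-44,8,10,1],[0,0,-0.012,-43,7,10,1],[0,0,0,0,0,20,1],[0,0,0,0,0,0,1]])

```text
time_s: 2.85
tool_pos: [528.6, -211.2, 208.7]
tool_rot: [0.674, 0.738, -0.007, 0.0]
wrist_force: [-0.5, 0.5, 0.3]
finger_gap: 91.9
```

Run:
```python
from h import *
cap('side','side2'); s=r.observe(); print(s['tool_pos'].round(1) if hasattr(s['tool_pos'],'round') else s['tool_pos'],s['tool_rot'],s['joint_positions'])
cv2.imwrite('pics/c2.png',cv2.resize(cv2.imread('pics/side2.png')[100:350,200:450],None,fx=2,fy=2))
```

```text
[ 529.4 -211.9  209.9] [ 0.67442741  0.73830876 -0.00675029  0.00151042] [ 0.08612451  0.35284274  0.29768317  1.7919603  -0.10343659  1.01565468
  0.51167691]
```

View pics/c2.png

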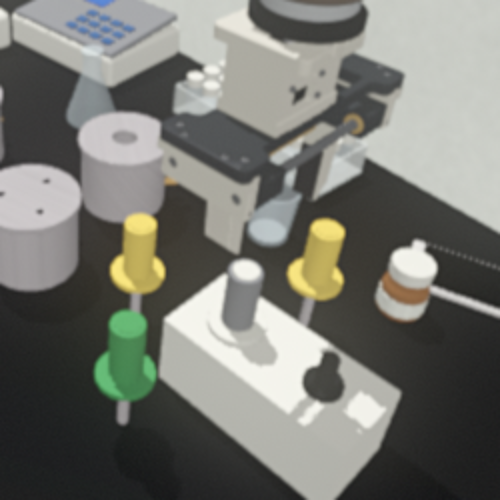

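Overview: the fingers straddle the probe, slightly too far towards −y (about 9 mm). The decoys are clear. I'll correct, level the tool and go down.

drive_tool(moves=[[-0.008,0.011,0,10,0,10,1],[0,0,0,0,0,20,1],[0,0,0,0,0,0,1]])

```text
time_s: 3.28
tool_pos: [529.5, -198.3, 180.5]
tool_rot: [0.673, 0.74, 0.002, 0.001]
wrist_force: [-0.6, 0.3, 1.2]
finger_gap: 91.9
```

drive_tool(moves=[[0,0,0,-3,0,25,1],[0,0,0,0,0,25,1],[0,0,0,0,0,20,1],[0,0,0,0,0,12,1],[0,0,0,0,0,0,1]])

```text
time_s: 3.9
tool_pos: [534.7, -197.6, 101.7]
tool_rot: [0.671, 0.741, 0.005, 0.004]
wrist_force: [0.1, 0.0, 0.3]
finger_gap: 91.7
```

drive_tool(moves=[[0.012,0,0,-4,-6,4,1],[0,0,0,0,0,0,1]])

```text
time_s: 4.15
tool_pos: [529.9, -202.8, 99.1]
tool_rot: [0.671, 0.741, 0.001, 0.001]
wrist_force: [-0.6, 0.1, -0.3]
finger_gap: 91.6
```

drive_tool(moves=[[0,0,0,0,0,0,0.1],[0,0,0,0,0,0,0.1],[0,0,0,0,0,0,0.1],[0,0,0,0,0,0,0.1],[0,0,0,0,0,0,0.1],[0,0,0,0,0,0,0.1]], newtons=20)

```text
time_s: 4.9
tool_pos: [530.7, -203.1, 100.2]
tool_rot: [0.671, 0.741, 0.002, 0.002]
wrist_force: [0.5, 0.3, 0.9]
finger_gap: 36.6
```

drive_tool(moves=[[0,0,0,0,0,0,0.1],[0,0,0,0,0,0,0.1],[0,0,0,0,0,0,0.1]])

```text
time_s: 5.28
tool_pos: [530.1, -203.1, 100.2]
tool_rot: [0.671, 0.741, 0.001, 0.001]
wrist_force: [0.7, 0.8, 1.1]
finger_gap: 29.6
```

drive_tool(moves=[[0,0,0,0,0,-15,0.1],[0,0,0,0,0,-20,0.1],[0,0,0,0,0,-20,0.1],[0,0,0,0,0,-20,0.1],[0,0,0,0,0,-20,0.1],[0,0,0,0,0,-20,0.1],[0,0,0,0,0,-15,0.1],[0,0,0,0,0,0,0.1]])

```text
time_s: 6.28
tool_pos: [530.7, -203.3, 239.7]
tool_rot: [0.671, 0.741, 0.003, 0.003]
wrist_force: [0.5, -0.1, -2.7]
finger_gap: 29.8
```

Run:
```python
from h import *
cap('side','side3'); s=r.observe(); print(s['tool_pos'],s['tool_rot'],s['finger_gap'])
cv2.imwrite('pics/c3.png',cv2.resize(cv2.imread('pics/side3.png')[100:350,200:450],None,fx=2,fy=2))
```

```text
[ 530.13481124 -203.0705492   238.83661969] [0.67120043 0.74126875 0.00225176 0.00235885] 29.594018937996356
```

View pics/c3.png

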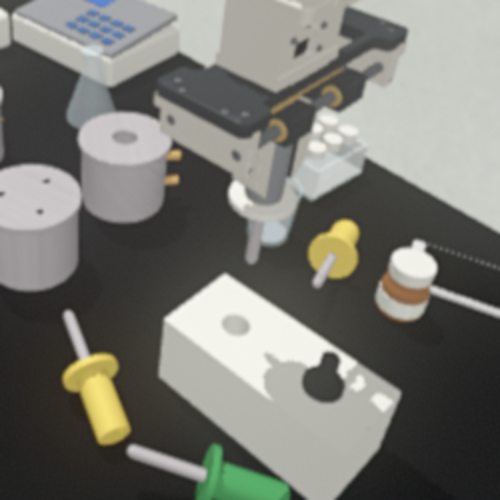

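The probe is out of the stand, held upright. The electrode is still in place. The unstable decoys have tipped over on their own; they lie low and clear of the path. I'll carry the probe to the port.

drive_tool(moves=[[0,0,0,30,14,0,0.1],[0,0,0,42,19,0,0.1],[0,0,0,42,19,0,0.1],[0,0,0,42,19,0,0.1],[0,0,0,42,19,0,0.1],[0,0,0,35,16,0,0.1],[0,0,0,20,9,0,0.1],[0,0,0,0,0,0,0.1]])

```text
time_s: 7.32
tool_pos: [617.4, 65.8, 229.8]
tool_rot: [0.673, 0.74, -0.003, -0.002]
wrist_force: [-0.8, -0.1, -1.2]
finger_gap: 29.9
```

drive_tool(moves=[[-0.007,0,0,10,10,5,0.1],[0,0,0,0,0,20,0.1],[0,0,0,0,0,5,0.1],[0,0,0,0,0,0,0.1]])

```text
time_s: 7.82
tool_pos: [627.1, 70.6, 198.4]
tool_rot: [0.676, 0.737, -0.002, 0.001]
wrist_force: [-0.1, 0.3, -0.1]
finger_gap: 29.5
```

Run:
```python
from h import *
cap('side','side4');cap('top','top4'); s=r.observe(); print(s['tool_pos'],s['tool_rot'],s['finger_gap'])
a=cv2.resize(cv2.imread('pics/side4.png')[80:230,180:330],None,fx=4,fy=4)
cv2.imwrite('pics/c4.png',a)
S=load('side4'); 
for p in((626,77.5,90),(s['tool_pos'][0],s['tool_pos'][1],s['tool_pos'][2]-85),(s['tool_pos'][0],s['tool_pos'][1],s['tool_pos'][2]-20)):
    c=S['intrinsics']@(S['R']@np.array(p)+S['t']); print(c[:2]/c[2], (c[:2]/c[2]-[180,80])*4)
```

```text
[627.32444514  70.65040963 198.95010203] [ 0.67586657  0.73702145 -0.00123892  0.00149326] 29.33635647570455
[262.2225428  167.68135768] [328.89017118 350.72543071]
[264.90209876 160.19641427] [339.60839506 320.78565709]
[266.08439896 135.25497774] [344.33759586 221.01991097]
```

View pics/c4.png

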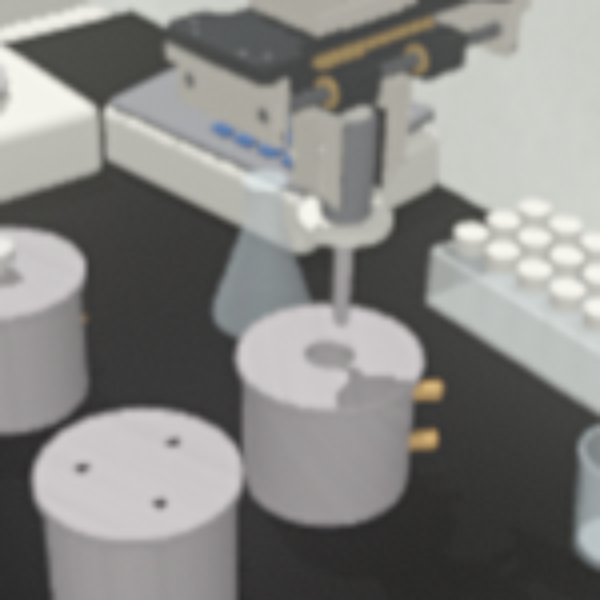

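The tip shows at (341,322) in the crop, as predicted, and the hole at (329,354) matches the measured port. A shift of about 7 mm in +y is needed before lowering.

drive_tool(moves=[[0,0,0,6,-1,3,0.1],[0,0,0,0,0,0,0.1]])

```text
time_s: 8.18
tool_pos: [626.3, 77.0, 196.9]
tool_rot: [0.676, 0.737, -0.0, 0.002]
wrist_force: [0.1, 0.6, -1.6]
finger_gap: 29.8
```

drive_tool(moves=[[0,0,0,0,0,12,0.1],[0,0,0,0,0,15,0.1],[0,0,0,0,0,15,0.1],[0,0,0,0,0,12,0.1],[0,0,0,0,0,0,0.1]])

```text
time_s: 8.8
tool_pos: [625.5, 76.8, 137.9]
tool_rot: [0.676, 0.737, -0.001, 0.001]
wrist_force: [-1.4, 0.1, -0.7]
finger_gap: 29.7
```

drive_tool(moves=[[0,0,0,0,0,8,0.1],[0,0,0,0,0,8,0.1],[0,0,0,0,0,4,0.1],[0,0,0,0,0,0,0.1]])

```text
time_s: 9.3
tool_pos: [626.3, 76.7, 117.2]
tool_rot: [0.676, 0.737, -0.001, 0.002]
wrist_force: [0.1, 0.3, -0.7]
finger_gap: 29.8
```

drive_tool(moves=[[0,0,0,0,0,3,0.1],[0,0,0,0,0,2,0.1],[0,0,0,0,0,0,0.1]])

```text
time_s: 9.68
tool_pos: [626.8, 76.8, 112.5]
tool_rot: [0.676, 0.737, -0.0, 0.002]
wrist_force: [0.4, 0.2, -1.1]
finger_gap: 29.5
```

drive_tool(moves=[[0,0,0,0,0,2,0.1],[0,0,0,0,0,1,0.1]])

```text
time_s: 9.93
tool_pos: [627.0, 76.8, 110.2]
tool_rot: [0.676, 0.737, -0.0, 0.002]
wrist_force: [-2.9, -0.2, 6.6]
finger_gap: 30.0
```

drive_tool(moves=[[0,0,0,0,0,1,0.1],[0,0,0,0,0,0,0.1]])

```text
time_s: 10.18
tool_pos: [627.2, 76.8, 110.4]
tool_rot: [0.676, 0.737, 0.0, 0.002]
wrist_force: [0.4, 0.5, -1.9]
finger_gap: 29.6
```

Run:
```python
from h import *
cap('side','side5'); s=r.observe(); print(s['tool_pos'],s['wrist_force'],s['finger_gap'])
cv2.imwrite('pics/c5.png',cv2.resize(cv2.imread('pics/side5.png')[80:230,180:330],None,fx=4,fy=4))
```

```text
[627.22211358  76.79093052 110.32779903] [-0.52408886 -0.34996729 -1.34803592] 29.38703195891334
```

View pics/c5.png

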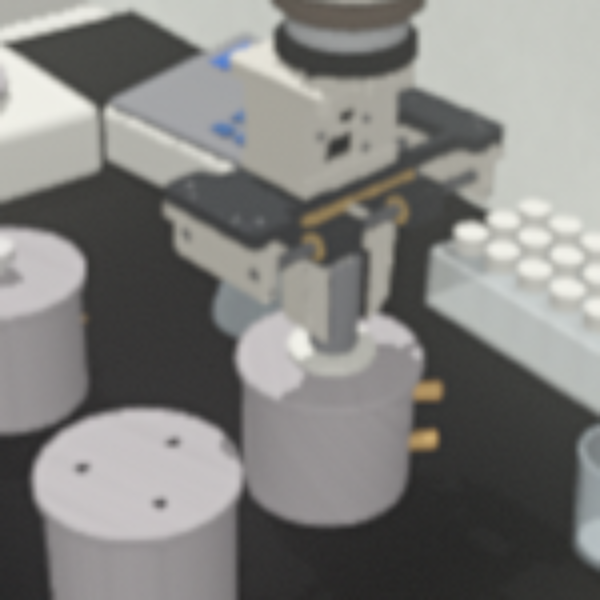

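The collar is at or within a millimetre of the lid. The last force reading fell back, so I'll press gently until contact is steady.

drive_tool(moves=[[0,0,0,0,0,2,0.1],[0,0,0,0,0,1,0.1]])

```text
time_s: 10.48
tool_pos: [627.4, 76.7, 110.2]
tool_rot: [0.676, 0.737, 0.001, 0.002]
wrist_force: [-1.9, 0.0, 5.3]
finger_gap: 30.0
```

Contact is confirmed: z is held at 110.2 with about 5 N upward. Releasing.

drive_tool(moves=[[0,0,0,0,0,0.5,0.1],[0,0,0,0,0,0,0.9],[0,0,0,0,0,0,0.9],[0,0,0,0,0,0,0.9],[0,0,0,0,0,0,0.9],[0,0,0,0,0,0,0.9],[0,0,0,0,0,0,0.9]])

```text
time_s: 11.35
tool_pos: [627.8, 76.7, 109.3]
tool_rot: [0.676, 0.737, 0.001, 0.002]
wrist_force: [-0.4, 0.1, -0.5]
finger_gap: 81.6
```

drive_tool(moves=[[0,0,0,0,0,-15,0.9],[0,0,0,0,0,-25,0.9],[0,0,0,0,0,-30,0.9],[0,0,0,0,0,-30,0.9],[0,0,0,0,0,-20,0.9],[0,0,0,30,0,0,0.9],[0,0,0,45,0,0,0.9],[0,0,0,45,0,0,0.9],[0,0,0,30,0,0,0.9],[0,0,0,0,0,0,0.9]])

```text
time_s: 12.6
tool_pos: [617.2, 229.4, 245.4]
tool_rot: [0.678, 0.735, 0.006, 0.006]
wrist_force: [-0.5, 0.3, 0.2]
finger_gap: 82.8
```

Run:
```python
from h import *
cap('side','side6');cap('top','top6'); s=r.observe(); print(s['tool_pos'],s['time_s'])
for n in('side6','top6'):
    P=cloud(load(n)); m=(np.hypot(P[...,0]-626,P[...,1]-77)<22)&(P[...,2]>150)&(P[...,2]<165); print(n,P[m].mean(0).round(1) if m.any() else 0)
    m=(np.hypot(P[...,0]-626,P[...,1]-77)<25)&(P[...,2]>88)&(P[...,2]<104); print(np.median(P[m][:,2]))
cv2.imwrite('pics/c6.png',np.hstack([cv2.resize(cv2.imread('pics/side6.png')[100:384,190:450],(390,426)),cv2.resize(cv2.imread('pics/top6.png')[120:390,180:430],(390,426))]))
```

```text
[618.29813582 225.18597083 245.36854305] 12.7
side6 [624.7  74.3 154.7]
94.99944323261894
top6 [629.5  78.2 156.6]
95.76177045173395
```

View pics/c6.png

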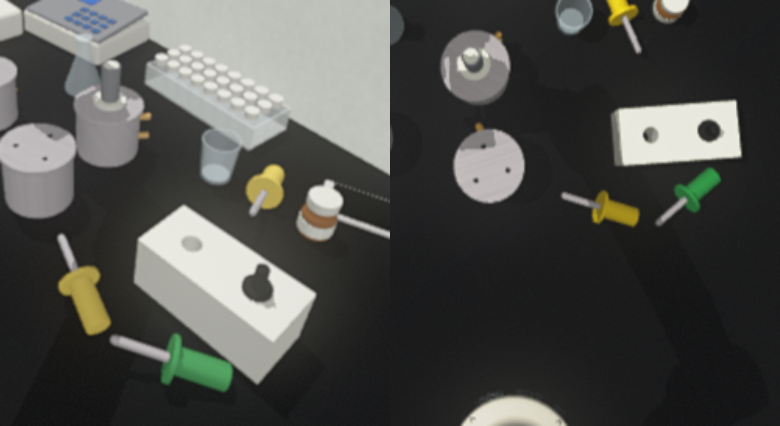

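The probe stands upright in the holed lid, with its head top at z ≈ 156 and collar top at about 95–96, so it is seated. The electrode is still in the stand and the arm is clear.

```bash
python3 -c "
from h import *
print(r.job_done())"
```

```text
the job is handed in; nothing more can be done
None
```

The grey-headed probe is now upright in the wide hole of the one vessel that has such a hole. I handed the job in at about 12.7 s.

- **Seating:** I lowered it until the tool stopped at z ≈ 110 with 5–7 N of contact, and only then let go. One reading in between fell back to no contact force, so I pressed again before releasing.
- **Last checks:** In both cameras the collar top is at z ≈ 95–96 and the head top at z ≈ 155–157, matching a probe resting on the 90 mm lid. The two views differ by about 5 mm in x and 4 mm in y. The electrode is still in the stand, and the arm is clear of everything.
- **Decoys fell over:** The green and the two yellow look-alikes were upright at 2.85 s but lying on the table by 6.3 s. They seem to have tipped over by themselves: they stood on their stem tips, over 80 mm from the probe, and I saw no force spike. I can't completely rule out that the arm touched one. All three are still on the work surface.

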